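# Dock the shaker timer and dial in 15 minutes

## Robot

A 6-joint arm with a two-finger parallel gripper is mounted at the origin on a cart in front of the work surface, level with it; the furniture and walls round the work are solid. World frame = base frame: x ahead of the robot, y to its left, z up, the work surface at z = 0. Lengths are in m, angles in rad, forces in N, time in s.
With the tool pointing down it reaches from about 0.35 to 0.8 m from the base axis. Payload 7.3 kg.
Tool frame: the origin (TCP) lies on the centre line of the jaws, within the pads' length; the fingertips stand 17 mm ahead of it and the grasp point (between the pads) lies 2 mm behind it (nose_length is the distance from the TCP to the fingertips, in m); z points along the fingers, y is the direction in which the jaws open and shut (so a half turn about z gives the same grasp; the last joint's range is limited). The gripper opens to 85 mm and grips with 20 to 120 N. Pads are 22 mm wide; open, the fingers measure 114 mm over their backs; the gripper's body (76 mm by 85 mm) begins 54 mm behind the grasp point. The pads swing forward as they close: fully open they stand 13 mm farther back than shut.
Start: joints at [-1.311, 0.342, 1.524, -0, 1.275, -0.146], TCP at [0.207, -0.482, 0.248] pointing down, gripper open.
Joint ranges: [-2.53, 2.53], [-0.77, 2.02], [0.04, 2.7], [-1, 4.14], [0.28, 2.66], [-3.11, 3.11]. Speed limits (rad/s): [2.57, 2.57, 3.14, 3.14, 3.14, 3.14].

## Interface

Orientations are given as [roll, pitch, yaw] about the fixed x, y, z axes, in that order (R = Rz(yaw) Ry(pitch) Rx(roll)).
In Python, from plant import sense, snapshot, job_done, nose_length gives the robot as it stands.
- The arm moves only by the tool arm_command, never from a script. Its argument "deltas" is one flat list of numbers, 5 for each row, row after row: the shift along the tool's x, y, z in mm, then the turn about the tool's z in degrees, then the closure, from 0 (fully open) to 1 (shut). A call has 1 to 20 rows; each row is the pose to reach, as a shift and turn from the pose commanded when the call began, along the tool's axes at that moment; what a row does not reach only later rows make up. A row lasts 1/10 s, in which the tool goes at most 50 mm and 8.59 degrees, less where a joint would pass 70% of its speed; a pose out of reach is approached as far as the arm can. A call with a gripper value outside its range is refused whole. The fingers move at their own pace and stop on an object; "grip_force" is the grip in N (left out, the last holds). Time passes only in rows, so rows that repeat a pose let the fingers close. It gives the time, the measured TCP pose, the force and the opening at its end, in the units of the state.
- sense(): the state, without advancing time (a new reading comes with each control period).
- snapshot(name): name is "scene" or "top"; returns a dict with "image" (480x640x3 uint8, blue, green, red), "fovy" (degrees; the focal length in pixels is half the picture's height over the tangent of half this angle, whatever the lens; pixels are square), "cx", "cy" (the principal point, pixels), "distortion" ([k1, k2, p1, p2, k3] as OpenCV has them; the pictures are not rectified), "eye" and "attitude" of the camera in the world. Camera axes: x right, y up, looking along -z (the intrinsics and any distortion apply to the point x, -y, -z); pixel columns grow to the right and rows downward; lengths in m; the calibration is good to about 2 mm. A picture is of the moment at which its call begins. There is no depth.
- job_done(): hands the job in, once; it reports no verdict.
The state is a dict: "clock": time; "joints": joint angles; "qvel": joint speeds; "joint_torque": joint torques, N m; "ee_pos": TCP position; "ee_rot": TCP orientation; "contact_force": force on the tool from outside, world axes, zero at the start; "torque": the same for the moment, N m; "gripper_width": opening from 0.0 (shut) to 1.0 (fully open).
Only numpy, scipy, OpenCV 4.12 (cv2) and the standard library are available. Lean on these libraries where they do the work, as an engineer would, in place of code of your own. Each camera call takes 0.05 s, during which the arm holds its last target. There are 200 camera calls.

## Task

The cordless sieving timer sits in its charger. Move it to the sieve shaker's dock; charger and dock cover opposite ends of it, so lay it down flat on the bench on the way, let go and take it again by its other end, then seat it nose first in the dock, pushed fully home under the hood. Then, while the dock holds it, roll the units thumbwheel with a fingertip until it clicks onto 5, so that the timer reads 15 with the tens wheel still on 1; leave the stopwatch, the small can and the sample tin where they stand.

Things in the scene. Friction and masses are not known exactly. Their poses are not given: they have to be found in the camera images.
- timer: Cordless timer: pale grey oblong case, 170 long, 62 wide, 52 high, 0.4 kg, lying on its flat underside. Origin: centre of the underside; x runs to the nose (end with two round keys on top and brass pins in its face), y left as read from the tail, z up. Grip it across the 62 mm width. At the start its tail half (x -85 to -10) is in the charger, the nose free; it lifts straight up.
- timer_nose (a point): Centre of the timer's nose end: timer x = 85, y = 0, 26 mm above its underside; axes as the timer's.
- units_wheel (a point): Axle point of the units thumbwheel: timer x = -36, y = -15.5, z = 33 mm, axle along y; axes as the timer's, not turning. Black wheel 15 wide, white figures 0 to 9 on the rim (radius 26), ten 4 mm ribs between them (tips at radius 31). The case top is 19 above the axle, so ribs stand up to 12 proud. The set figure is uppermost at the index lines, with ribs 18 degrees before and behind the top.
- tens_wheel (a point): Axle point of the tens thumbwheel, a like wheel on the same axle line: timer x = -36, y = +15.5, z = 33 mm.
- units (a joint): Angle of the units wheel: figure k is set at k x 0.6283 rad (0 to 9, stops just beyond); 5 is at 3.142. It grows as the top of the wheel is rolled towards the nose. A spring detent pulls it to the nearest figure when let go; leaving a figure takes about 4 N at the ribs. Starts on 1, 2 or 3 (rarely caught half-way between).
- tens (a joint): Angle of the tens wheel: figure k at k x 0.6283 rad, same detent. Starts on 1 (0.628 rad).
- charger: Fixed black charger, a bay open above and towards its -x (robot's side). Origin on the table under the timer's origin as it starts; timer +x = charger -x. Floor 6 thick, x -13 to 105; two 12 mm cheeks x 10 to 102, inner faces y = +-34, tops 55 over the table (the timer's top is at 58); end block x 87 to 109, 60 high.
- dock: Fixed grey metal dock, a bay open above and towards its -x (robot's side). Origin on the table under the origin of a fully seated timer, x axes then alike. Floor 6 thick from x -76 (54 wide before the cheeks). Cheeks 12 thick from x 6 on, inner faces y = +-34, slightly flared in front, tops 55 over the table. Box behind: x 86 to 134, 116 wide, 74 high.
- dock_seat (a point): Where the centre of the timer's nose end stands when home: dock x = 85, y = 0, z = 32 mm; axes as the dock's. The end wall is at x = 86. A hood covers dock x 64 to 86, its underside 61.5 and top 71.5 over the table: lower the timer onto the bay's floor at least 25 mm short of home, then slide it along +x under the hood to the wall.
- stopwatch: Round white mechanical stopwatch lying on the bench, 73 x 54 x 17 mm; a bystander. Origin: centre of its underside.
- can: Small open stainless can, diameter 70 mm, 62 mm high; a bystander. Origin: centre of its underside.
- tin: Round sample tin with slip lid, diameter 61 mm, 35 mm high; a bystander. Origin: centre of its underside.

How it is judged:
By the outcome, as a careful person would: the job done as asked, in the order asked, and still so for the second after the job is handed in, with the robot touching nothing.
It also fails if it takes over 67 s, if anything falls off the work surface, if the arm or the gripper's body presses on something with over 40 N, if the wrist force passes 120 N, or if a joint passes its speed limit or range.

## Working session

There is one attempt and no reset: what is moved stays moved. The work goes in short steps, Python scripts to look and compute and a tool call to move; the robot and the scene stay as the last step left them, time stands still between calls to the robot, and variables do not carry over. Pictures are saved under pics/ and viewed, about 8 in all and at most 12, crops included, and the job is handed in when it is done.

Besides the shell and the picture viewer there is one more tool, called after "Emit:" as name(argument=value, ...) on one line, values as JSON. arm_command: Moves the arm, as the interface text tells. Its arguments: {"type":"object","properties":{"deltas":{"type":"array"},"grip_force":{"type":"number"}},"required":["deltas"]}

```bash
ls; mkdir -p pics; python3 - <<'E'
from plant import sense,snapshot,nose_length
import cv2
print(sense(),nose_length)
for n in("scene","top"):
    s=snapshot(n);cv2.imwrite(f"pics/{n}0.png",s["image"]);s.pop("image");print(s)
E
```

```text
pics
{'clock': 0.0, 'joints': array([-1.31097705e+00,  3.42703490e-01,  1.52501497e+00,  1.54386955e-05,
        1.27542597e+00, -1.45993955e-01]), 'qvel': array([ 0.00131329,  0.00013461, -0.00099202,  0.00167007, -0.0001855 ,
       -0.00104391]), 'joint_torque': array([ 1.49132153e-03, -4.33673036e+01, -2.46011049e+01,  1.21732512e-06,
        7.84600794e-03, -1.79018134e-07]), 'ee_pos': array([ 0.20718056, -0.48197593,  0.24763665]), 'ee_rot': array([-3.14005954e+00, -2.40351664e-04,  4.05808542e-01]), 'contact_force': array([0.21681549, 0.74331556, 0.11803449]), 'torque': array([ 0.00856527, -0.01432633, -0.0028743 ]), 'gripper_width': 0.9983066610262429} 0.017
{'fovy': 55.949191518157654, 'cx': 315.9262027227429, 'cy': 233.63535824842083, 'distortion': array([0.03865498, 0.        , 0.        , 0.        , 0.        ]), 'eye': array([-0.0264467 ,  0.58495683,  0.67825767]), 'attitude': array([ 0.93946755, -0.02262598, -2.3900443 ])}
{'fovy': 48.52438189725755, 'cx': 305.26209102538735, 'cy': 241.20270573198977, 'distortion': array([-0.05014682,  0.        ,  0.        ,  0.        ,  0.        ]), 'eye': array([ 0.3712068 , -0.0684447 ,  1.29472725]), 'attitude': array([ 0.16338901,  0.01336547, -1.58951068])}
```

View pics/scene0.png

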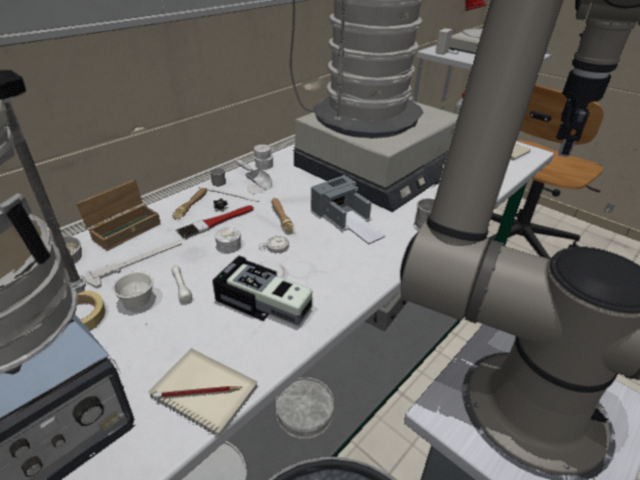

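View pics/top0.png

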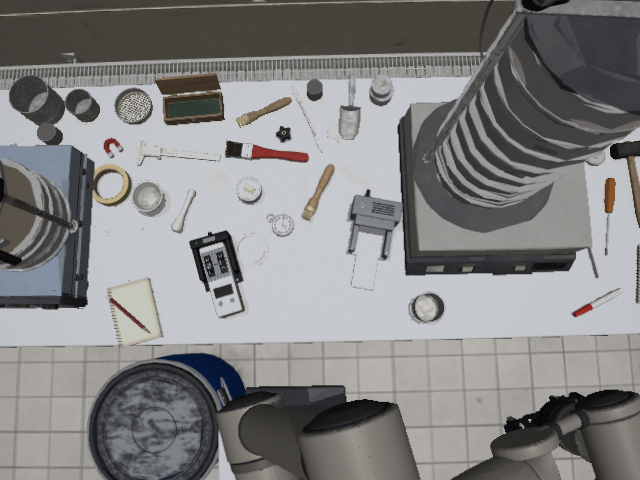

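The scene view shows the charger and timer near (262,290) and the dock near (345,205). In the top view the timer is near (217,275), with its nose towards the robot at (230,312), and the dock is near (373,240). The stopwatch is at (282,225), the tin at (249,189) and the can at about (427,307). I'll enlarge the top view for accurate corners.

```bash
cat > h.py <<'E'
import numpy as np,cv2
from scipy.spatial.transform import Rotation as R
from plant import sense,snapshot
def cam(s):
    f=240/np.tan(np.radians(s["fovy"])/2)
    return np.array([[f,0,s["cx"]],[0,f,s["cy"]],[0,0,1]]),s["distortion"],R.from_euler("xyz",s["attitude"]).as_matrix()
def px2w(s,uv,z):
    K,d,A=cam(s);n=cv2.undistortPoints(np.array(uv,float).reshape(-1,1,2),K,d).reshape(-1,2)
    r=np.c_[n[:,0],-n[:,1],-np.ones(len(n))]@A.T;e=np.array(s["eye"])
    return e+r*((np.asarray(z)-e[2])/r[:,2])[:,None]
def w2px(s,P):
    K,d,A=cam(s);c=(np.atleast_2d(P)-s["eye"])@A*[1,-1,-1]
    return cv2.projectPoints(c,np.zeros(3),np.zeros(3),K,d)[0].reshape(-1,2)
def crop(s,x0,y0,w,h,k,name,step=10):
    im=cv2.resize(s["image"][y0:y0+h,x0:x0+w],None,fx=k,fy=k,interpolation=cv2.INTER_CUBIC)
    for u in range(-(-x0//step)*step,x0+w,step):
        cv2.line(im,(int((u-x0+.5)*k),0),(int((u-x0+.5)*k),5),(0,0,255),1)
        if u%(2*step)==0:cv2.putText(im,str(u),(int((u-x0)*k)-8,16),0,.4,(0,0,255),1)
    for v in range(-(-y0//step)*step,y0+h,step):
        cv2.line(im,(0,int((v-y0+.5)*k)),(5,int((v-y0+.5)*k)),(0,0,255),1)
        if v%(2*step)==0:cv2.putText(im,str(v),(7,int((v-y0)*k)+5),0,.4,(0,0,255),1)
    cv2.imwrite("pics/"+name,im)
E
python3 - <<'E'
from h import *
s=snapshot("top")
a=s.copy(); crop(s,180,185,75,140,4,"a.png");crop(s,335,185,100,140,4,"b.png")
cv2.imwrite("pics/ab.png",np.hstack([cv2.imread("pics/a.png"),cv2.imread("pics/b.png")]))
E
```

```text
(no output)
```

View pics/ab.png

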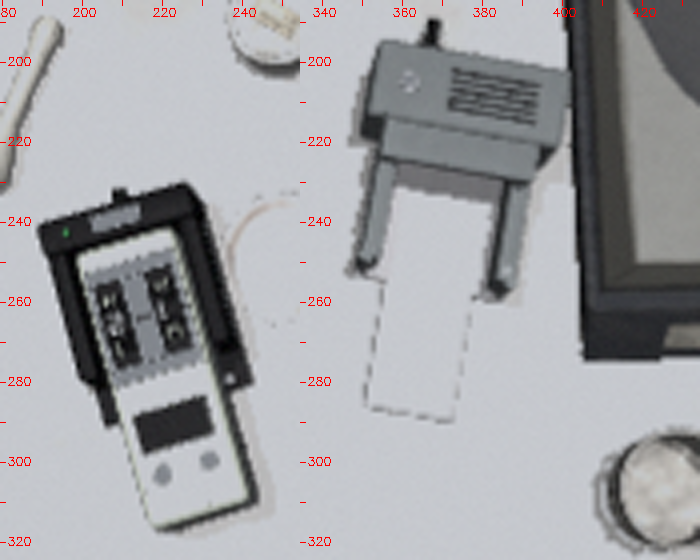

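```bash
python3 - <<'E'
from h import *
from scipy.optimize import least_squares
s=snapshot("top")
def fit(M,uv,x0):
    M=np.array(M,float);M[:,:3]/=1000;uv=np.array(uv,float)
    def P(p):
        c,n=np.cos(p[2]),np.sin(p[2]);return np.c_[p[0]+c*M[:,0]-n*M[:,1],p[1]+n*M[:,0]+c*M[:,1],M[:,2]]
    r=least_squares(lambda p:(w2px(s,P(p))-uv).ravel(),x0,loss="soft_l1")
    print(r.x,np.degrees(r.x[2]));print((w2px(s,P(r.x))-uv).round(1).tolist())
# timer on charger: underside z=6
fit([[-85,31,58],[-85,-31,58],[85,-31,58],[85,31,58]],[[223.5,241.5],[198.5,247.5],[219,317],[241.5,310]],[.45,.2,np.pi])
fit([[134,58,74],[134,-58,74],[86,-58,74],[86,58,74],[64,50,71.5],[64,-50,71.5],[-76,27,6],[-76,-27,6]],[[354.5,194.5],[401.5,202.5],[399,221],[351,213],[354,223.5],[393,230],[351,286.5],[373,290]],[.5,-.15,0])
for n,u,v,z in(("stopw",282,225,.017),("tin",249,189,.035),("can",428,306,.062)):print(n,px2w(s,[[u,v]],z))
E
```

```text
[0.49110418 0.14416261 3.41177985] 195.48058621094194
[[0.2, -1.1], [-0.1, 0.4], [-1.9, 0.5], [1.3, -0.1]]
[ 0.54085036 -0.20413614 -0.18654305] -10.688129665231447
[[-0.9, -0.6], [0.9, -0.7], [0.6, 0.6], [-0.5, 0.6], [-1.6, -0.1], [1.7, 0.3], [-0.1, -0.2], [0.0, -0.0]]
stopw [[0.6235071  0.00083478 0.017     ]]
tin [[0.71131171 0.07954175 0.035     ]]
can [[ 0.41772554 -0.33534016  0.062     ]]
```

Crop read: the timer's top corners are near (198,247), (223,241), (241,310) and (219,317). The dock box's top corners are near (354,194) and (401,202), and its floor front is at (351,286) and (373,290). I'll check and refine these in the scene camera.

```bash
python3 - <<'E'
from h import *
s=snapshot("scene")
crop(s,208,250,110,75,4,"c.png");crop(s,305,170,85,75,4,"d.png")
cv2.imwrite("pics/cd.png",np.hstack([cv2.imread("pics/c.png"),cv2.imread("pics/d.png")]))
t=snapshot("top");print(px2w(t,[[250,344],[400,344],[350,344]],[0,0,0]))
E
```

```text
[[ 0.33799876  0.08200744  0.        ]
 [ 0.33115684 -0.27696622  0.        ]
 [ 0.33365167 -0.157433    0.        ]]
```

View pics/cd.png

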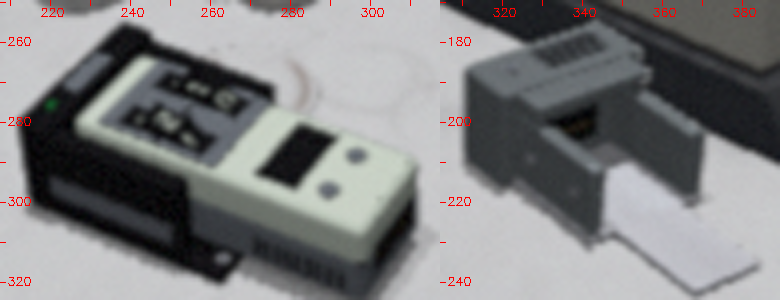

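The crop shows timer top corners at (243,263), (311,289), (297,309) and (227,281). The dock's floor corners are at (368,243) and (384,236), with cheek tops around (346,211) and (369,203). The units wheel appears to read 2.

```bash
cat >> h.py <<'E'
from scipy.optimize import least_squares
def fit2(obs,x0):
    """obs: list of (cam, model mm, uv)"""
    def res(p):
        c,n=np.cos(p[2]),np.sin(p[2]);o=[]
        for s,M,uv in obs:
            M=np.array(M,float)/1000
            P=np.c_[p[0]+c*M[:,0]-n*M[:,1],p[1]+n*M[:,0]+c*M[:,1],M[:,2]]
            o.append(w2px(s,P)-np.array(uv,float))
        return np.vstack(o)
    r=least_squares(lambda p:res(p).ravel(),x0,loss="soft_l1")
    print(r.x.round(4),np.degrees(r.x[2]).round(2),res(r.x).round(1).tolist());return r.x
def go(x,y,z,yawdeg):
    q=sense();p=q["ee_pos"];w=q["ee_rot"]
    A=R.from_euler("xyz",w).as_matrix()
    d=A.T@(np.array([x,y,z])-p)*1000
    t=-(yawdeg-np.degrees(w[2])+180)%360-180 if 0 else -((yawdeg-np.degrees(w[2])+180)%360-180)
    print("at",p.round(4),np.degrees(w).round(2),"w",round(q["gripper_width"],3),"t",q["clock"],"F",q["contact_force"].round(1),"delta",d.round(1),"turn",round(t,2))
E
python3 - <<'E'
from h import *
t=snapshot("top");s=snapshot("scene")
T=[[-85,31,58],[-85,-31,58],[85,-31,58],[85,31,58]]
p=fit2([(t,T,[[223.5,241.5],[198.5,247.5],[219,317],[241.5,310]]),(s,T,[[243.5,263],[227,281],[297,309],[311.5,289]])],[.49,.14,3.41])
d=fit2([(t,[[134,58,74],[134,-58,74],[86,-58,74],[86,58,74],[-76,27,6],[-76,-27,6]],[[354.5,194.5],[401.5,202.5],[399,221],[351,213],[351,286.5],[373,290]]),(s,[[-76,27,6],[-76,-27,6],[6,-40,55]],[[368,243.5],[384,236],[369,203]])],[.54,-.2,-.187])
c,n=np.cos(p[2]),np.sin(p[2])
go(p[0]+.04*c,p[1]+.04*n,.16,np.degrees(p[2])-180)
E
```

```text
[0.4915 0.1465 3.4024] 194.95 [[-0.5, -1.2], [-0.8, 0.0], [-3.3, 0.4], [0.0, -0.0], [0.3, -1.0], [-1.1, -1.9], [1.6, -0.2], [2.7, 0.1]]
[ 0.5412 -0.203  -0.1957] -11.21 [[-0.8, -0.8], [0.9, -0.5], [0.4, 0.7], [-0.6, 0.3], [-0.9, -0.5], [-0.8, -0.1], [0.9, -0.8], [1.1, -0.5], [0.3, -0.1]]
at [ 0.2073 -0.4823  0.2482] [-179.99   -0.     23.25] w 1.002 t 0.4 F [-0.1 -0.2  0.1] delta [ 469.8 -471.3   88.3] turn 8.31
```

Emit:
arm_command(deltas=[15,-15,0,0,0,40,-40,0,1,0,70,-70,0,2,0,100,-100,0,3,0,130,-130,0,4,0,160,-160,0,5,0,190,-190,0,6,0,220,-220,0,7,0,250,-250,0,8,0,280,-280,10,8,0,310,-310,20,8,0,340,-340,30,8,0,370,-370,40,8,0,400,-400,50,8,0,430,-430,60,8,0,455,-456,70,8,0,465,-466,80,8,0,470,-471,85,8,0,470,-471,88,8,0,470,-471,88,8,0], grip_force=80)

```text
clock: 2.4
ee_pos: [0.4528, 0.1348, 0.16]
ee_rot: [3.141, 0.001, 0.265]
contact_force: [0.3, -0.4, 0.5]
gripper_width: 1.0
```

```bash
python3 - <<'E'
from h import *
go(.4525,.1365,.032,15.2)
s=snapshot("scene");crop(s,200,170,160,150,4,"e.png",20)
E
```

```text
at [0.4528 0.1348 0.16  ] [1.7998e+02 6.0000e-02 1.5200e+01] w 1.0 t 2.4 F [ 0.3 -0.4  0.5] delta [  0.3  -1.7 128. ] turn -0.0
```

View pics/e.png

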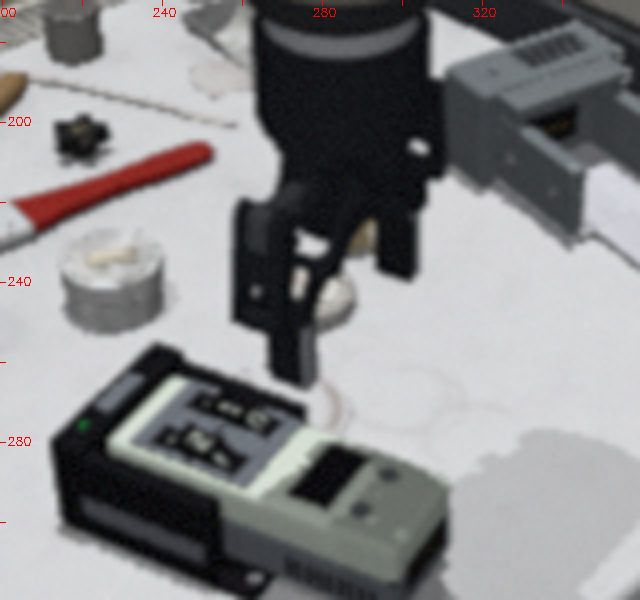

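The open jaws hang above the nose half, clear of the charger, so I'll descend.

Emit:
arm_command(deltas=[0,-1,15,0,0,0,-1,35,0,0,0,-1,55,0,0,0,-1,75,0,0,0,-1,90,0,0,0,-1,105,0,0,0,-1,115,0,0,0,-1,122,0,0,0,-1,125,0,0,0,-1,125,0,0])

```text
clock: 3.45
ee_pos: [0.453, 0.1367, 0.0354]
ee_rot: [3.141, -0.0, 0.266]
contact_force: [-0.1, -0.9, 0.0]
gripper_width: 1.001
```

Emit:
arm_command(deltas=[0,0,0,0,0.15,0,0,0,0,0.25,0,0,0,0,0.4,0,0,0,0,0.6,0,0,0,0,1,0,0,0,0,1,0,0,0,0,1,0,0,0,0,1])

```text
clock: 4.25
ee_pos: [0.4532, 0.1369, 0.0361]
ee_rot: [3.141, -0.001, 0.266]
contact_force: [-0.8, -0.2, 6.1]
gripper_width: 0.713
```

Emit:
arm_command(deltas=[0,0,0,0,1,0,0,-5,0,1,0,0,-12,0,1,0,0,-22,0,1,0,0,-35,0,1,0,0,-50,0,1,0,0,-65,0,1,0,0,-80,0,1,0,0,-95,0,1,0,0,-105,0,1,0,0,-110,0,1,0,0,-110,0,1])

```text
clock: 5.45
ee_pos: [0.4531, 0.1369, 0.1459]
ee_rot: [3.141, -0.001, 0.266]
contact_force: [0.0, -0.9, -4.0]
gripper_width: 0.715
```

```bash
python3 - <<'E'
from h import *
# timer centre target (.47,-.05), nose yaw -11 ; grasp x=+40 ; tool yaw 169
a=np.radians(-11);go(.47+.04*np.cos(a),-.05+.04*np.sin(a),.146,169)
s=snapshot("scene");crop(s,190,140,170,150,4,"f.png",20)
E
```

```text
at [0.4531 0.1369 0.1459] [ 1.7999e+02 -6.0000e-02  1.5250e+01] w 0.715 t 5.45 F [ 0.  -0.9 -4. ] delta [ 3.000e+00  2.024e+02 -1.000e-01] turn -153.75
```

View pics/f.png

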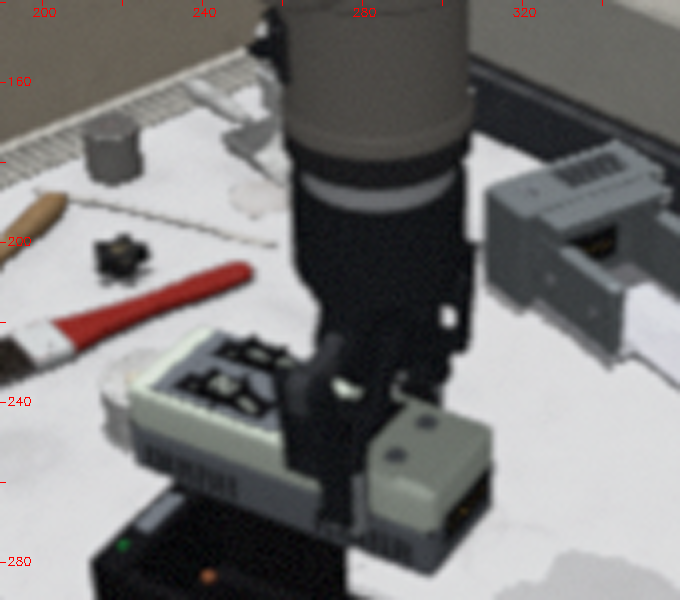

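The timer is held level and clear of the charger, gripped by the nose half. Next I carry it over and turn it.

Emit:
arm_command(deltas=[0,4,0,-3,1,0,10,0,-9,1,0,20,0,-17,1,0,32,0,-25,1,0,44,0,-33,1,0,56,0,-41,1,0,68,0,-49,1,0,80,0,-57,1,0,92,0,-65,1,1,104,0,-73,1,1,116,0,-81,1,1,128,0,-89,1,2,140,0,-97,1,2,152,0,-105,1,2,164,0,-113,1,3,176,0,-121,1,3,188,0,-129,1,3,197,0,-137,1,3,202,0,-145,1,3,202,0,-151,1])

```text
clock: 7.5
ee_pos: [0.509, -0.0579, 0.1444]
ee_rot: [-3.141, -0.001, 2.906]
contact_force: [0.0, 0.2, -4.5]
gripper_width: 0.718
```

Emit:
arm_command(deltas=[0,0,0,-2,1,0,0,10,-2.75,1,0,0,25,-2.75,1,0,0,45,-2.75,1,0,0,65,-2.75,1,0,0,82,-2.75,1,0,0,94,-2.75,1,0,0,102,-2.75,1,0,0,107,-2.75,1,0,0,109,-2.75,1,0,0,110,-2.75,1,0,0,110,-2.75,1])

```text
clock: 8.7
ee_pos: [0.5093, -0.0573, 0.0357]
ee_rot: [-3.141, 0.001, 2.95]
contact_force: [-0.6, -0.1, -3.5]
gripper_width: 0.712
```

```bash
python3 - <<'E'
from h import *
go(.47,-.05,.03,169)
E
```

```text
at [ 0.5093 -0.0573  0.0357] [-1.7999e+02  6.0000e-02  1.6900e+02] w 0.712 t 8.7 F [-0.6 -0.1 -3.5] delta [39.9 -0.3  5.7] turn 0.0
```

Emit:
arm_command(deltas=[0,0,2,0,1,0,0,4,0,1,0,0,5,0,1,0,0,5.5,0,1,0,0,6,0,1,0,0,6,0,1])

```text
clock: 9.3
ee_pos: [0.509, -0.0572, 0.0301]
ee_rot: [-3.141, 0.0, 2.95]
contact_force: [-1.8, 0.3, 6.4]
gripper_width: 0.715
```

Emit:
arm_command(deltas=[0,0,0,0,0.5,0,0,0,0,0,0,0,0,0,0,0,0,0,0,0,0,0,-10,0,0,0,0,-30,0,0,0,0,-55,0,0,0,0,-75,0,0,20,0,-90,0,0,40,0,-100,0,0,60,0,-110,0,0,80,0,-120,0,0,110,0,-120,0,0,140,0,-120,0,0,150,0,-120,0,0])

```text
clock: 10.8
ee_pos: [0.3592, -0.0279, 0.1497]
ee_rot: [3.142, -0.001, 2.95]
contact_force: [0.1, 0.1, 0.4]
gripper_width: 0.998
```

```bash
python3 - <<'E'
from h import *
go(.47,-.05,.15,169)
t=snapshot("top");crop(t,255,180,160,130,5,"g.png",10)
E
```

```text
at [ 0.3592 -0.0279  0.1497] [ 1.8000e+02 -7.0000e-02  1.6901e+02] w 0.998 t 10.8 F [0.1 0.1 0.4] delta [-113.    -0.6   -0.5] turn 0.01
```

View pics/g.png

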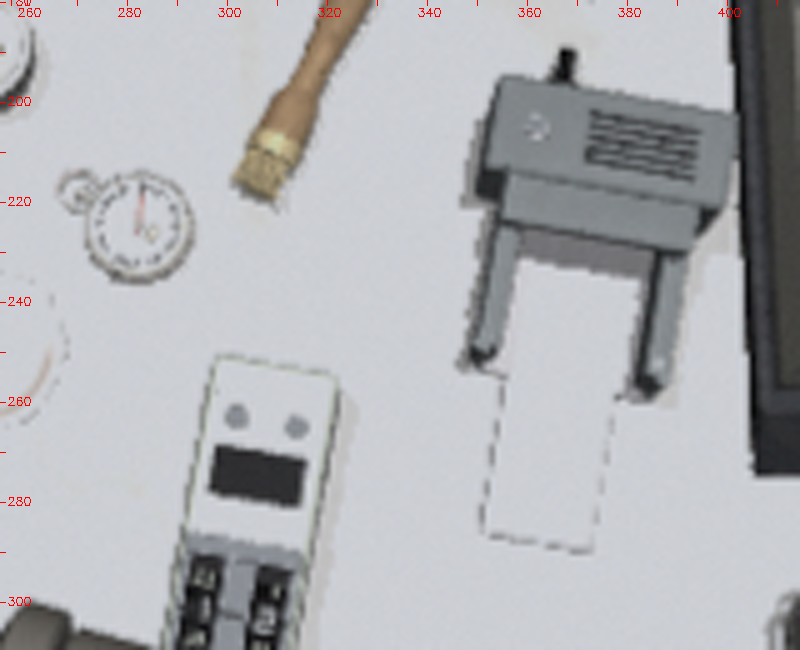

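The picture shows the timer flat on the bench with its nose at (298,251)–(323,255). The stopwatch is undisturbed and the dock is fully visible, with its floor front at (351,287)–(373,290).

```bash
python3 - <<'E'
from h import *
t=snapshot("top")
q=px2w(t,[[297.8,251.3],[322.8,255.4],[287,308],[315.6,305]],[.052]*4)
print("timer nose L,R, sides",q.round(4).tolist())
m=(q[0]+q[1])/2;a=np.radians(-11);c=np.array([np.cos(a),np.sin(a)]);n=np.array([-c[1],c[0]])
g=np.array([.509,-.0572])
print("side offsets from grip line",[(x[:2]-g)@n for x in q],"nose ahead of grip",[(x[:2]-g)@c for x in q[:2]])
d=fit2([(t,[[134,58,74],[134,-58,74],[-76,27,6],[-76,-27,6]],[[355.4,195],[402.6,203],[351.2,287.4],[373.4,290.4]])],[.54,-.2,-.187])
f=px2w(t,[[351.2,287.4],[373.4,290.4],[356,223.6],[393,230]],[.006,.006,.0715,.0715]);print(f.round(4).tolist())
print("floor mid",(f[0]+f[1])[:2]/2,"hood mid",(f[2]+f[3])[:2]/2,"ang",np.degrees(np.arctan2(*((f[2]+f[3]-f[0]-f[1])[[1,0]]))), np.degrees(np.arctan2(-(f[0]-f[1])[0],(f[0]-f[1])[1])),np.degrees(np.arctan2(-(f[2]-f[3])[0],(f[2]-f[3])[1])))
p=np.array([.5,-.05])
E
```

```text
timer nose L,R, sides [[0.5526, -0.0376, 0.052], [0.5416, -0.0963, 0.052], [0.4202, -0.0104, 0.052], [0.4258, -0.0769, 0.052]]
side offsets from grip line [np.float64(0.027540401424854984), np.float64(-0.032176268271751796), np.float64(0.029035418083335984), np.float64(-0.03515976612460563)] nose ahead of grip [np.float64(0.039071612784790294), np.float64(0.03950485786481348)]
[ 0.5385 -0.2054 -0.1927] -11.04 [[-0.8, -0.2], [0.7, -0.0], [0.1, -0.3], [-0.0, 0.6]]
[[0.4685, -0.1641, 0.006], [0.4601, -0.2175, 0.006], [0.6124, -0.1753, 0.0715], [0.5954, -0.2612, 0.0715]]
floor mid [ 0.46429839 -0.19080639] hood mid [ 0.60388621 -0.21825267] ang -11.123805786930667 -8.893465130425039 -11.219873954703315
```

```bash
python3 - <<'E'
from h import *
go(.4373,-.0433,.030,169)
E
```

```text
at [ 0.3613 -0.0285  0.1499] [-1.7999e+02  6.0000e-02  1.6900e+02] w 0.998 t 10.9 F [-0.9  0.5 -0.1] delta [-77.3  -0.  120. ] turn -0.0
```

Emit:
arm_command(deltas=[-15,0,0,0,0,-40,0,5,0,0,-65,0,20,0,0,-77,0,40,0,0,-77,0,60,0,0,-77,0,80,0,0,-77,0,95,0,0,-77,0,108,0,0,-77,0,117,0,0,-77,0,120,0,0,-77,0,120,0,0,-77,0,120,0,0.2,-77,0,120,0,0.4,-77,0,120,0,0.7,-77,0,120,0,1,-77,0,120,0,1,-77,0,120,0,1,-77,0,120,0,1], grip_force=80)

```text
clock: 12.7
ee_pos: [0.4379, -0.0435, 0.0302]
ee_rot: [-3.141, 0.002, 2.95]
contact_force: [-1.1, 0.5, 6.1]
gripper_width: 0.717
```

Emit:
arm_command(deltas=[0,0,-4,0,1,0,0,-12,0,1,0,0,-25,0,1,0,0,-45,0,1,0,0,-65,0,1,0,0,-80,0,1,0,0,-90,0,1,0,0,-90,0,1])

```text
clock: 13.5
ee_pos: [0.4378, -0.0434, 0.1205]
ee_rot: [-3.141, 0.003, 2.95]
contact_force: [0.2, 0.1, -4.2]
gripper_width: 0.713
```

```bash
python3 - <<'E'
from h import *
# pre-seat: timer origin at dock x=-40
a=np.radians(-11.1);c=np.array([np.cos(a),np.sin(a)]);D=np.array([.539,-.2027])
x,y=D+(-.04-.030)*c;go(x,y,.12,168.9)
E
```

```text
at [ 0.4378 -0.0434  0.1205] [-1.7998e+02  1.4000e-01  1.6900e+02] w 0.713 t 13.5 F [ 0.2  0.1 -4.2] delta [ -59.7 -136.9    0.7] turn 0.1
```

Emit:
arm_command(deltas=[-5,-10,0,0,1,-12,-27,0,0,1,-20,-45,0,0,1,-28,-63,0,0,1,-36,-81,0,0,1,-43,-99,0,0,1,-50,-115,0,0,1,-56,-128,0,0,1,-59,-135,4,0,1,-60,-137,10,0,1,-60,-137,18,0,1,-60,-137,22,0,1,-60,-137,22,0,1])

```text
clock: 14.8
ee_pos: [0.4694, -0.1883, 0.0964]
ee_rot: [3.141, -0.002, 2.95]
contact_force: [0.7, -0.7, -2.8]
gripper_width: 0.719
```

```bash
python3 - <<'E'
from h import *
go(.4705,-.1895,.12,168.9)
t=snapshot("top");s=snapshot("scene")
crop(t,330,185,90,120,5,"i.png");crop(s,300,150,70,120,5,"j.png")
cv2.imwrite("pics/ij.png",np.hstack([cv2.imread("pics/i.png"),cv2.imread("pics/j.png")]))
E
```

```text
at [ 0.4694 -0.1883  0.0964] [ 1.7996e+02 -1.2000e-01  1.6905e+02] w 0.719 t 14.8 F [ 0.7 -0.7 -2.8] delta [ -1.3  -1.  -23.7] turn 0.15
```

View pics/ij.png

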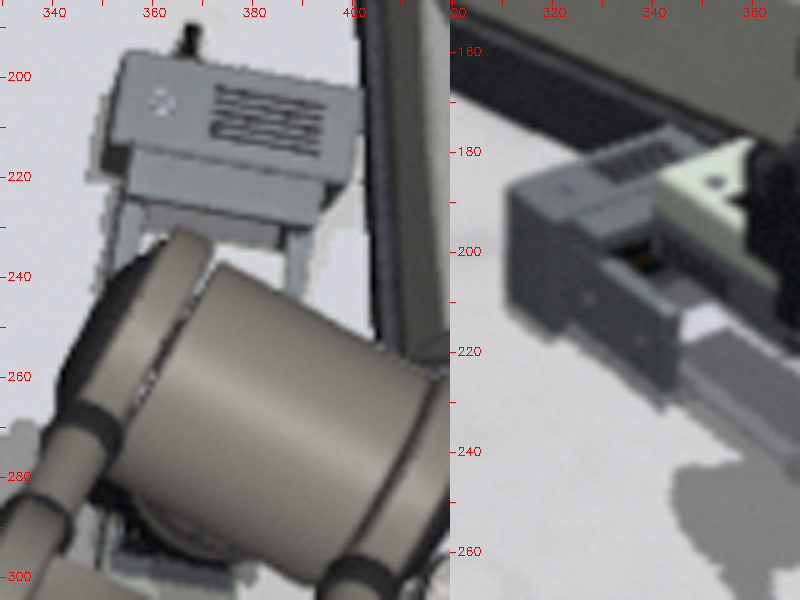

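In the top view the arm hides the timer. In the scene view the nose hovers above the bay, with its top-left corner near (341,186) and top-right near (360,178). I'll check the lateral position numerically in that camera.

```bash
python3 - <<'E'
from h import *
s=snapshot("scene")
q=px2w(s,[[341,185.5],[360,178]],[.118]*2)
print(q.round(4).tolist())
a=np.radians(-11.1);c=np.array([np.cos(a),np.sin(a)]);n=np.array([-c[1],c[0]])
g=sense()["ee_pos"][:2]
print([((x[:2]-g)@c,(x[:2]-g)@n) for x in q])
# dock cheek features in the scene: left cheek front inner/outer top, right cheek front top
f=px2w(s,[[368,243.5],[384,236],[346,211],[369,203]],[.006,.006,.055,.055]);D=np.array([.539,-.2027])
print([((x[:2]-D)@c*1000,(x[:2]-D)@n*1000) for x in f])
print("grip lateral vs dock axis mm",(g-D)@n*1000)
x,y=D+(-.088-.030)*c;go(x,y,.125,168.9)
E
```

```text
[[0.581, -0.1741, 0.118], [0.5715, -0.2372, 0.118]]
[(np.float64(0.10589712506895176), np.float64(0.0358547532136987)), (np.float64(0.10871251180897154), np.float64(-0.027815499503664406))]
[(np.float64(-74.89971802759769), np.float64(31.19910548310809)), (np.float64(-74.03397407923643), np.float64(-22.826591659642716)), (np.float64(12.242788050676348), np.float64(34.1789236051701)), (np.float64(8.332596448730703), np.float64(-39.080339737025206))]
grip lateral vs dock axis mm 0.26187915046825316
at [ 0.4702 -0.1889  0.0975] [-1.7999e+02  1.0000e-02  1.6903e+02] w 0.715 t 14.95 F [ 0.2 -0.2 -4.4] delta [ 47.8  -0.2 -27.6] turn 0.13
```

Timer and dock show the same lateral bias in the scene camera (+4.0 and +4.2 mm), so they are aligned to well under 1 mm. I'll lower in guarded stages.

Emit:
arm_command(deltas=[0,0,5,0,1,0,0,10,0,1,0,0,14,0,1,0,0,17,0,1,0,0,20,0,1,0,0,22,0,1])

```text
clock: 15.55
ee_pos: [0.47, -0.1892, 0.075]
ee_rot: [3.142, -0.0, 2.95]
contact_force: [0.1, -1.0, -4.7]
gripper_width: 0.713
```

Emit:
arm_command(deltas=[0,0,5,0,1,0,0,12,0,1,0,0,20,0,1,0,0,27,0,1,0,0,32,0,1,0,0,35,0,1,0,0,36,0,1])

```text
clock: 16.25
ee_pos: [0.4699, -0.1892, 0.0389]
ee_rot: [3.141, -0.001, 2.95]
contact_force: [0.1, 0.4, -3.4]
gripper_width: 0.715
```

Emit:
arm_command(deltas=[0,0,1.5,0,1,0,0,2.5,0,1,0,0,2.5,0,1,-5,0,2.5,0,1,-10,0,2.5,0,1,-16,0,2.5,0,1,-22,0,2.5,0,1,-28,0,2.5,0,1,-32,0,2.5,0,1,-34,0,2.5,0,1,-34,0,2.5,0,1])

```text
clock: 17.35
ee_pos: [0.5036, -0.1958, 0.0367]
ee_rot: [-3.141, -0.0, 2.95]
contact_force: [-0.4, 0.6, -4.3]
gripper_width: 0.714
```

Emit:
arm_command(deltas=[-2,0,0,0,1,-4,0,0,0,1,-6,0,0,0,1,-6,0,0,0,1])

```text
clock: 17.75
ee_pos: [0.5096, -0.197, 0.0369]
ee_rot: [-3.141, 0.0, 2.95]
contact_force: [0.4, -0.1, -4.1]
gripper_width: 0.717
```

Emit:
arm_command(deltas=[-1,0,0,0,1,-2,0,0,0,1,-3,0,0,0,1,-3,0,0,0,1])

```text
clock: 18.15
ee_pos: [0.5124, -0.1975, 0.0368]
ee_rot: [-3.142, 0.0, 2.95]
contact_force: [-0.4, 0.0, -3.9]
gripper_width: 0.712
```

Emit:
arm_command(deltas=[-1,0,0.5,0,1,-2,0,0.5,0,1,-2,0,0.5,0,1])

```text
clock: 18.45
ee_pos: [0.5125, -0.1973, 0.0362]
ee_rot: [3.141, -0.004, 2.949]
contact_force: [-8.0, 2.4, 1.4]
gripper_width: 0.713
```

Emit:
arm_command(deltas=[-1,0,0,0,1,-2,0,0,0,1,-2,0,0,0,1])

```text
clock: 18.75
ee_pos: [0.5126, -0.1972, 0.0362]
ee_rot: [3.14, -0.008, 2.949]
contact_force: [-16.3, 1.9, 7.2]
gripper_width: 0.715
```

Solid contact with the end wall: x holds at 0.5125 while the push rises to 16 N. I'll release, rise, back off behind the tail and look.

Emit:
arm_command(deltas=[4,0,0,0,1,4,0,0,0,0.5,4,0,0,0,0,4,0,0,0,0,4,0,0,0,0,4,0,-12,0,0,4,0,-35,0,0,4,0,-65,0,0,4,0,-95,0,0,30,0,-110,0,0.5,60,0,-115,0,1,85,0,-115,0,1,100,0,-115,0,1,105,0,-115,0,1,105,0,-115,0,1])

```text
clock: 20.25
ee_pos: [0.4133, -0.1783, 0.1521]
ee_rot: [-3.141, 0.001, 2.949]
contact_force: [0.3, -0.1, 0.2]
gripper_width: 0.001
```

```bash
python3 - <<'E'
from h import *
go(.5126,-.1972,.0362,168.9)
t=snapshot("top");s=snapshot("scene")
crop(t,335,190,75,110,5,"k.png");crop(s,305,150,80,110,5,"l.png")
cv2.imwrite("pics/kl.png",np.hstack([cv2.imread("pics/k.png"),cv2.imread("pics/l.png")]))
E
```

```text
at [ 0.4133 -0.1783  0.1521] [-1.7997e+02  8.0000e-02  1.6898e+02] w 0.001 t 20.25 F [ 0.3 -0.1  0.2] delta [-101.     0.5  116. ] turn 0.08
```

View pics/kl.png

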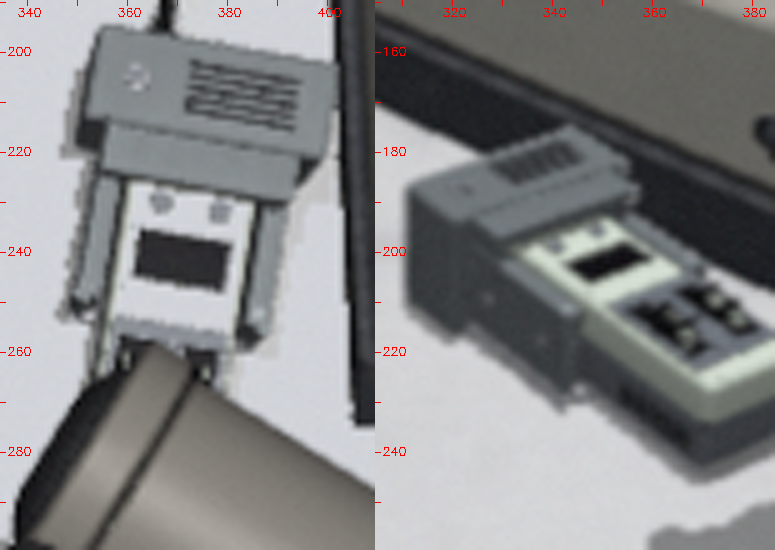

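The timer is under the hood with its nose out of sight. The wheels show at about (362,216) and (375,212) in the scene view. I'll lower the shut fingertips behind the tail, touch the tail for an x reference, and firm up the seating.

Emit:
arm_command(deltas=[0,0,15,0,1,0,0,40,0,1,0,0,65,0,1,0,0,85,0,1,0,0,100,0,1,0,0,105,0,1,-8,0,105,0,1,-16,0,105,0,1,-21,0,105,0,1,-23,0,105,0,1,-23,0,105,0,1])

```text
clock: 21.45
ee_pos: [0.4363, -0.1827, 0.0467]
ee_rot: [-3.141, 0.001, 2.95]
contact_force: [1.2, 0.3, -0.2]
gripper_width: 0.002
```

Emit:
arm_command(deltas=[-2,0,0,0,1,-4,0,0,0,1,-5,0,0,0,1,-5,0,0,0,1])

```text
clock: 21.85
ee_pos: [0.4407, -0.1836, 0.0463]
ee_rot: [-3.141, 0.0, 2.95]
contact_force: [0.7, 0.6, -0.2]
gripper_width: -0.0
```

Emit:
arm_command(deltas=[-1,0,0,0,1,-2,0,0,0,1,-3,0,0,0,1,-4,0,0,0,1,-4,0,0,0,1])

```text
clock: 22.35
ee_pos: [0.4446, -0.1843, 0.0463]
ee_rot: [-3.141, 0.0, 2.95]
contact_force: [0.7, 0.0, -0.3]
gripper_width: 0.004
```

Emit:
arm_command(deltas=[-1,0,0,0,1,-2,0,0,0,1,-3,0,0,0,1,-3,0,0,0,1])

```text
clock: 22.75
ee_pos: [0.4476, -0.1849, 0.0463]
ee_rot: [-3.141, 0.0, 2.95]
contact_force: [-0.4, 0.0, 0.2]
gripper_width: 0.0
```

Emit:
arm_command(deltas=[-1,0,0,0,1,-2,0,0,0,1,-3,0,0,0,1,-3,0,0,0,1])

```text
clock: 23.15
ee_pos: [0.4492, -0.185, 0.0461]
ee_rot: [3.141, -0.003, 2.95]
contact_force: [-5.1, 0.6, 3.5]
gripper_width: 0.001
```

Emit:
arm_command(deltas=[-1,0,0,0,1,-2,0,0,0,1,-2,0,0,0,1])

```text
clock: 23.45
ee_pos: [0.4493, -0.1848, 0.0459]
ee_rot: [3.14, -0.007, 2.95]
contact_force: [-11.9, 1.1, 7.8]
gripper_width: 0.002
```

Contact with the tail at TCP x = 0.4490. The timer did not budge under 12 N, so it is fully home. Now I go over the wheels with y −20 mm, to touch the units wheel's front rib lightly from the nose side as a reference.

Emit:
arm_command(deltas=[6,0,0,0,1,10,0,0,0,1,10,0,-20,0,1,10,0,-45,0,1,10,-5,-64,0,1,-5,-10,-70,0,1,-25,-15,-70,0,1,-45,-20,-70,0,1,-65,-20,-70,0,1,-80,-20,-70,0,1,-86,-20,-65,0,1,-86,-20,-55,0,1,-86,-20,-45,0,1,-86,-20,-38,0,1,-86,-20,-34,0,1,-86,-20,-34,0,1])

```text
clock: 25.05
ee_pos: [0.5323, -0.2216, 0.0795]
ee_rot: [3.141, -0.001, 2.949]
contact_force: [-0.9, -0.2, 0.4]
gripper_width: 0.002
```

Emit:
arm_command(deltas=[2,0,0,0,1,3,0,0,0,1,3,0,0,0,1])

```text
clock: 25.35
ee_pos: [0.53, -0.2213, 0.0807]
ee_rot: [-3.141, 0.001, 2.95]
contact_force: [0.6, -0.8, 0.2]
gripper_width: 0.003
```

Emit:
arm_command(deltas=[1,0,0,0,1,2,0,0,0,1,2,0,0,0,1])

```text
clock: 25.65
ee_pos: [0.528, -0.2209, 0.0804]
ee_rot: [-3.141, 0.0, 2.95]
contact_force: [-0.5, -0.0, 0.1]
gripper_width: 0.001
```

Emit:
arm_command(deltas=[1,0,0,0,1,1,0,0,0,1])

```text
clock: 25.85
ee_pos: [0.527, -0.2207, 0.0803]
ee_rot: [-3.142, -0.0, 2.95]
contact_force: [0.1, 0.2, 0.8]
gripper_width: -0.003
```

Emit:
arm_command(deltas=[1,0,0,0,1,1,0,0,0,1])

```text
clock: 26.05
ee_pos: [0.526, -0.2205, 0.0803]
ee_rot: [-3.142, -0.0, 2.95]
contact_force: [-0.9, -0.0, -0.5]
gripper_width: -0.001
```

Emit:
arm_command(deltas=[1,0,0,0,1,1,0,0,0,1])

```text
clock: 26.25
ee_pos: [0.5253, -0.2204, 0.0804]
ee_rot: [-3.141, 0.001, 2.95]
contact_force: [1.7, -0.2, -0.5]
gripper_width: -0.0
```

Emit:
arm_command(deltas=[1,0,0,0,1,1,0,0,0,1])

```text
clock: 26.45
ee_pos: [0.5242, -0.2202, 0.0804]
ee_rot: [-3.141, 0.0, 2.95]
contact_force: [1.7, 0.4, -0.3]
gripper_width: 0.001
```

Emit:
arm_command(deltas=[1,0,0,0,1,1,0,0,0,1])

```text
clock: 26.65
ee_pos: [0.5231, -0.2199, 0.0804]
ee_rot: [-3.141, 0.0, 2.95]
contact_force: [0.7, 0.5, -0.2]
gripper_width: 0.001
```

Emit:
arm_command(deltas=[1,0,0,0,1,1,0,0,0,1])

```text
clock: 26.85
ee_pos: [0.5221, -0.2197, 0.0803]
ee_rot: [-3.141, 0.0, 2.95]
contact_force: [1.0, -0.5, -0.3]
gripper_width: -0.003
```

Emit:
arm_command(deltas=[1,0,0,0,1,1,0,0,0,1])

```text
clock: 27.05
ee_pos: [0.5212, -0.2196, 0.0803]
ee_rot: [-3.142, 0.0, 2.95]
contact_force: [1.8, -0.8, -0.1]
gripper_width: 0.002
```

Emit:
arm_command(deltas=[-2,0,-2,0,1,-2,0,-8,0,1,0,0,-14,0,1,2.5,0,-14,0,1,2.5,0,-10,0,1,2.5,0,-6,0,1,2.5,0,-4,0,1])

```text
clock: 27.75
ee_pos: [0.5188, -0.2191, 0.0839]
ee_rot: [3.142, 0.0, 2.95]
contact_force: [1.1, 0.9, 5.0]
gripper_width: 0.001
```

Emit:
arm_command(deltas=[0,0,2,0,1,0,0,3,0,1])

```text
clock: 27.95
ee_pos: [0.5201, -0.2197, 0.0822]
ee_rot: [-3.141, 0.004, 2.949]
contact_force: [2.3, -0.2, 7.1]
gripper_width: 0.0
```

Emit:
arm_command(deltas=[0,0,1.5,0,1,0,0,2.5,0,1])

```text
clock: 28.15
ee_pos: [0.5201, -0.2197, 0.0794]
ee_rot: [-3.141, 0.004, 2.95]
contact_force: [3.2, -1.0, 2.0]
gripper_width: 0.002
```

Emit:
arm_command(deltas=[-1,0,1,0,1,-2,0,0,0,1,-3,0,-10,0,1,10,0,-40,0,1,50,0,-60,0,1,85,0,-70,0,1,100,0,-70,0,1,100,0,-70,0,1])

```text
clock: 28.95
ee_pos: [0.4186, -0.1993, 0.1495]
ee_rot: [3.141, -0.001, 2.949]
contact_force: [-0.3, -0.7, -0.6]
gripper_width: 0.001
```

```bash
python3 - <<'E'
from h import *
go(.5195,-.2195,.0939,168.9)
t=snapshot("top");s=snapshot("scene")
crop(t,345,225,50,75,8,"m.png");crop(s,345,195,50,75,8,"n.png")
cv2.imwrite("pics/mn.png",np.hstack([cv2.imread("pics/m.png"),cv2.imread("pics/n.png")])[:600])
E
```

```text
at [ 0.4186 -0.1993  0.1495] [ 1.7998e+02 -8.0000e-02  1.6896e+02] w 0.001 t 28.95 F [-0.3 -0.7 -0.6] delta [-103.    -0.6   55.5] turn 0.06
```

View pics/mn.png

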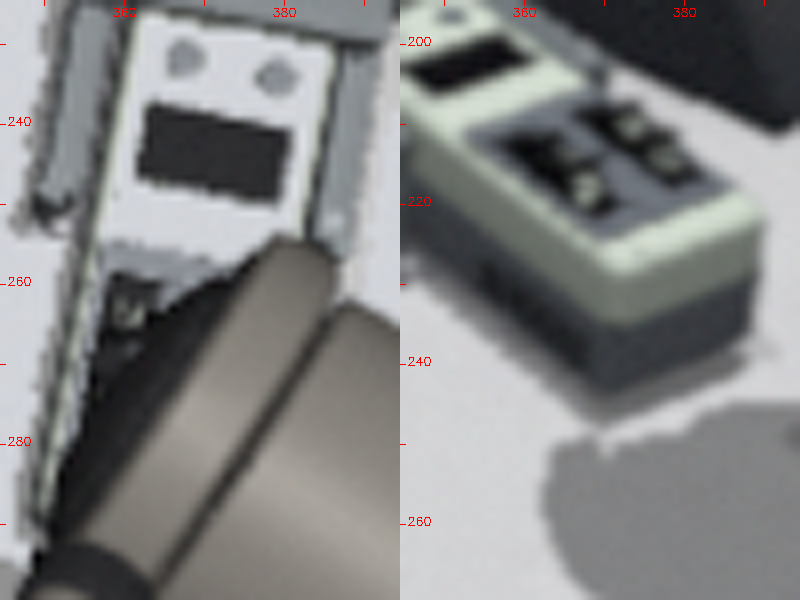

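This view is too coarse to read the figures: in the scene crop the wheels are at about (362,215) and (376,209), and in the top crop the arm hides the units wheel. The force trace (5 → 7 → 2 N) suggests one click. I'll make the next press the same way.

Emit:
arm_command(deltas=[-30,0,0,0,1,-65,0,0,0,1,-92,0,15,0,1,-102.5,0,35,0,1,-102.5,0,50,0,1,-102.5,0,58,0,1,-102.5,0,63,0,1,-102.5,0,66,0,1])

```text
clock: 29.85
ee_pos: [0.5214, -0.2196, 0.0826]
ee_rot: [-3.142, -0.0, 2.95]
contact_force: [0.5, 0.4, 0.6]
gripper_width: 0.003
```

Emit:
arm_command(deltas=[0,0,1.5,0,1,0,0,3,0,1])

```text
clock: 30.05
ee_pos: [0.5215, -0.2198, 0.0804]
ee_rot: [-3.141, 0.001, 2.95]
contact_force: [-0.2, 0.4, -0.1]
gripper_width: 0.0
```

Emit:
arm_command(deltas=[0,0,1.5,0,1,0,0,2.5,0,1])

```text
clock: 30.25
ee_pos: [0.5213, -0.2197, 0.0776]
ee_rot: [-3.141, 0.001, 2.95]
contact_force: [-0.7, 0.6, -0.2]
gripper_width: 0.004
```

No contact: that pass came down about 2 mm too far forward. I'll raise and repeat further back.

Emit:
arm_command(deltas=[0,0,-10,0,1,0,0,-18,0,1,3,0,-18,0,1,6,0,-18,0,1,6,0,-13,0,1,6,0,-9,0,1,6,0,-7,0,1])

```text
clock: 30.95
ee_pos: [0.5158, -0.2186, 0.0845]
ee_rot: [-3.141, 0.001, 2.949]
contact_force: [0.3, 2.5, 12.5]
gripper_width: -0.003
```

Emit:
arm_command(deltas=[0,0,1.5,0,1,0,0,3,0,1])

```text
clock: 31.15
ee_pos: [0.5179, -0.2193, 0.0834]
ee_rot: [-3.14, 0.007, 2.949]
contact_force: [4.3, 1.5, 17.2]
gripper_width: -0.001
```

Emit:
arm_command(deltas=[0,0,1.5,0,1,0,0,3,0,1])

```text
clock: 31.35
ee_pos: [0.5202, -0.22, 0.0819]
ee_rot: [-3.139, 0.013, 2.949]
contact_force: [9.7, 2.4, 19.8]
gripper_width: 0.001
```

Vertical pressing acts mostly radially, at 20 N with no roll. I'll switch to pushing the rear rib horizontally towards the nose, which has a far better lever. First I raise and move behind the wheel.

Emit:
arm_command(deltas=[0,0,-8,0,1,0,0,-18,0,1,15,0,-18,0,1,32,0,-18,0,1,38,0,-18,0,1,38,0,-18,0,1])

```text
clock: 31.95
ee_pos: [0.4774, -0.211, 0.0962]
ee_rot: [3.141, -0.001, 2.949]
contact_force: [-0.8, 1.2, 0.2]
gripper_width: -0.003
```

```bash
python3 - <<'E'
from h import *
s=.034
go(.4452+.9815*s,-.2045-.191*s,.0835,169)
E
```

```text
at [ 0.4774 -0.211   0.0962] [ 1.7999e+02 -5.0000e-02  1.6897e+02] w -0.003 t 31.95 F [-0.8  1.2  0.2] delta [-1.2  0.2 12.7] turn -0.03
```

Emit:
arm_command(deltas=[0,0,6,0,1,0,0,11,0,1,0,0,12.5,0,1,-2,0,12.5,0,1,-4,0,12.5,0,1,-6,0,12.5,0,1,-8,0,12.5,0,1])

```text
clock: 32.65
ee_pos: [0.4858, -0.2127, 0.0838]
ee_rot: [-3.142, -0.001, 2.95]
contact_force: [-6.5, 0.4, 3.0]
gripper_width: -0.001
```

Emit:
arm_command(deltas=[-2,0,0,0,1,-4,0,0,0,1])

```text
clock: 32.85
ee_pos: [0.4896, -0.2135, 0.0845]
ee_rot: [-3.141, -0.0, 2.95]
contact_force: [-4.1, 0.6, 9.7]
gripper_width: 0.0
```

Emit:
arm_command(deltas=[-2,0,0,0,1,-4,0,0,0,1])

```text
clock: 33.05
ee_pos: [0.4949, -0.2147, 0.085]
ee_rot: [-3.141, 0.003, 2.95]
contact_force: [-0.2, -0.4, -0.5]
gripper_width: -0.001
```

A clean click: the push rose to 6.5 N and dropped to zero once past the top. I'll lift, go back and repeat.

Emit:
arm_command(deltas=[0,0,-6,0,1,0,0,-13,0,1,10,0,-13,0,1,18,0,-13,0,1,18,0,-8,0,1,18,0,-2,0,1,18,0,1,0,1,16,0,1,0,1,14,0,1,0,1,12,0,1,0,1,10,0,1,0,1])

```text
clock: 34.15
ee_pos: [0.4843, -0.2124, 0.0829]
ee_rot: [-3.141, 0.0, 2.95]
contact_force: [-1.9, -0.9, 0.9]
gripper_width: 0.006
```

Emit:
arm_command(deltas=[-2,0,0,0,1,-4,0,0,0,1])

```text
clock: 34.35
ee_pos: [0.4868, -0.2129, 0.0831]
ee_rot: [3.142, -0.003, 2.95]
contact_force: [-6.8, -0.0, 10.9]
gripper_width: 0.001
```

Emit:
arm_command(deltas=[-2,0,0,0,1,-4,0,0,0,1])

```text
clock: 34.55
ee_pos: [0.4922, -0.2141, 0.0841]
ee_rot: [-3.141, 0.002, 2.95]
contact_force: [-1.9, 0.9, 9.6]
gripper_width: -0.002
```

Emit:
arm_command(deltas=[-2,0,0,0,1,-3,0,0,0,1])

```text
clock: 34.75
ee_pos: [0.4954, -0.2148, 0.084]
ee_rot: [-3.141, 0.002, 2.95]
contact_force: [-2.4, 0.8, 11.4]
gripper_width: -0.007
```

Emit:
arm_command(deltas=[0,0,-6,0,1,0,0,-13,0,1,10,0,-13,0,1,18,0,-13,0,1,18,0,-8,0,1,18,0,-2,0,1,18,0,1,0,1,16,0,1,0,1,14,0,1,0,1,12,0,1,0,1,10,0,1,0,1])

```text
clock: 35.85
ee_pos: [0.4842, -0.2123, 0.0816]
ee_rot: [3.141, -0.002, 2.95]
contact_force: [-6.0, -0.2, 2.4]
gripper_width: -0.001
```

Emit:
arm_command(deltas=[-2,0,0,0,1,-4,0,0,0,1])

```text
clock: 36.05
ee_pos: [0.4883, -0.2132, 0.0821]
ee_rot: [-3.142, -0.001, 2.95]
contact_force: [-2.4, 1.1, 4.1]
gripper_width: 0.004
```

Emit:
arm_command(deltas=[-2,0,0,0,1,-4,0,0,0,1])

```text
clock: 36.25
ee_pos: [0.4932, -0.2141, 0.082]
ee_rot: [-3.141, 0.001, 2.95]
contact_force: [-3.4, 0.6, 5.7]
gripper_width: 0.001
```

Emit:
arm_command(deltas=[-2,0,0,0,1,-3,0,0,0,1])

```text
clock: 36.45
ee_pos: [0.4957, -0.2147, 0.083]
ee_rot: [-3.141, -0.0, 2.95]
contact_force: [-5.9, 1.8, 15.9]
gripper_width: -0.003
```

Emit:
arm_command(deltas=[0,0,-10,0,1,0,0,-35,0,1,10,20,-60,0,1,25,55,-70,0,1,45,95,-70,0,1,65,135,-70,0,1,80,170,-70,0,1,90,195,-70,0,1,90,200,-70,0,1])

```text
clock: 37.35
ee_pos: [0.4449, 0.0013, 0.1522]
ee_rot: [3.141, 0.0, 2.953]
contact_force: [0.1, -0.2, -0.8]
gripper_width: 0.003
```

```bash
python3 - <<'E'
from h import *
go(.4774,-.211,.0962,169)
def rect(s,img,T,z,k=8,view=None):
    # rectified patch of the timer top: timer x -80..0 , y +31..-31 (mm), k px/mm
    p,a=T;c,n=np.cos(a),np.sin(a)
    X=np.array([[0,30],[0,-30],[-75,-30],[-75,30]],float)/1000
    P=np.c_[p[0]+c*X[:,0]-n*X[:,1],p[1]+n*X[:,0]+c*X[:,1],np.full(4,z)]
    H=cv2.getPerspectiveTransform(w2px(s,P).astype(np.float32),np.float32([[0,0],[300,0],[300,375],[0,375]]))
    return cv2.warpPerspective(img,H,(300,375),flags=cv2.INTER_CUBIC)
t=snapshot("top");s=snapshot("scene")
tm=np.mean([snapshot("top")["image"].astype(float) for _ in range(6)],0).astype(np.uint8)
sm=np.mean([snapshot("scene")["image"].astype(float) for _ in range(6)],0).astype(np.uint8)
cv2.imwrite("pics/t1.png",tm);cv2.imwrite("pics/s1.png",sm)
i0=((.4905,.1445),np.radians(195.2));i1=((.5395,-.205),np.radians(-11))
j0=((.4915,.1465),np.radians(195.2));j1=((.5385,-.199),np.radians(-11))
a=np.hstack([rect(t,cv2.imread("pics/top0.png"),i0,.06),rect(t,tm,i1,.06)])
b=np.hstack([rect(s,cv2.imread("pics/scene0.png"),j0,.06),rect(s,sm,j1,.06)])
cv2.imwrite("pics/o.png",cv2.resize(np.vstack([a,b]),(480,600)))
E
```

```text
at [0.4449 0.0013 0.1522] [1.7997e+02 2.0000e-02 1.6917e+02] w 0.003 t 37.35 F [ 0.1 -0.2 -0.8] delta [ -71.8 -202.5   55.9] turn 0.17
```

View pics/o.png

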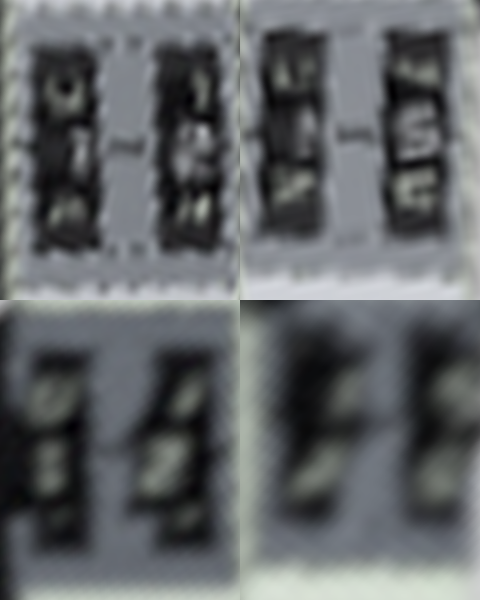

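The composite is clear. At the start the tens wheel shows 0/1/2 (set 1) and the units wheel 1/2/3 (set 2). Now tens shows 0/1/2 (1) and units 4/5/6, with 5 level with the index line, so the timer reads 15. A last numeric check covers the bystanders and the seating, then I'll hand in.

```bash
python3 - <<'E'
from h import *
from plant import job_done
t0=cv2.imread("pics/top0.png",0);t1=cv2.imread("pics/t1.png",0)
k=cv2.imread("pics/k.png",0)
for n,u,v,r in(("stopwatch",280,224,16),("tin",249,189,15),("can",427,307,17),("dock box",375,208,20)):
    a=np.float32(t0[v-r:v+r,u-r:u+r]);b=np.float32(t1[v-r:v+r,u-r:u+r])
    print(n,cv2.phaseCorrelate(a,b)[0],abs(a-b).mean().round(1))
# timer nose part/display: shift since just after release (k.png crop, 5x) 
x=cv2.resize(t1[190:300,335:410],None,fx=5,fy=5,interpolation=cv2.INTER_CUBIC)
print("timer shift px/5",cv2.phaseCorrelate(np.float32(k[190:310,120:260]),np.float32(x[190:310,120:260])))
q=sense();print(q["clock"],q["contact_force"].round(1))
job_done()
E
```

```text
stopwatch (-0.008177974649441921, 0.021030068862156526) 7.5
tin (-0.0085866476337646, -0.021453354775619715) 7.3
can (0.02285060603407274, 0.009550806255351318) 6.0
dock box (0.034177344866741066, -0.0737764992680674) 5.8
timer shift px/5 ((-0.008067418680283822, 0.058024650781170806), 0.7832692835066054)
38.05 [-0.7  0.3  0.3]
the job is handed in; nothing more can be done
```

I moved the timer from the charger to the dock and set it to 15. I handed the job in at about 38 s on the robot's clock; no verdict is reported.

**Moving it:** I lifted the timer straight up by its nose half, turned it and laid it flat on the bench. I let go, took it again by the tail end, lowered it into the bay and slid it under the hood to the end wall.

**Setting the wheel:** A shut fingertip rolled the units wheel from 2 to 5 in three pushes.

**Last checks:**
- **Seating:** the timer did not give when pushed against the wall at 16 N, or on its tail at 12 N. A later picture comparison showed no measurable shift.
- **Reading:** units shows 5 level with the index line, between 4 and 6, and tens still shows 1.
- **Bystanders:** the stopwatch, can and sample tin moved less than 0.03 pixel between the first picture and the last, so they were not disturbed.
- **Robot:** clear of everything at the end, with no contact force beyond sensor noise.

**What went wrong on the way:**
- **Pressing down:** my first attempts pressed the rib straight down, up to 20 N, and did not turn the wheel usefully. I switched to pushing it sideways.
- **Force readings:** they were unclear on the last two pushes, so the 5 rests on the picture.

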